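# Square a steel coupon into the corner of a locating plate and hold it down

### The job

Get the loose steel coupon ready for its hardness test. Slide it across the blue-grey locating plate, without lifting it off, into the corner so that it lies flush against both fences; then swing the red-knobbed, weighted hold-down arm over until its rubber pad rests on the coupon and holds it there. Leave the two resin specimens, the small cone-tipped indenter and the white bottle as they stand.

Things in the scene. Friction and masses are not known exactly. Their poses are not given: they have to be found in the camera images.
- plate: Fixed blue-grey locating plate, top 12 mm above its origin, which is on the bench; it spans x -75 to +89, y -80 to +80 mm; place and yaw vary. Two steel fences stand 12 mm above its top, 12 mm thick: rear fence along y, inner face at x = +28 mm (y -69 to +43); side fence along x, inner face at y = +40 mm (x -54 to +18). No stops on the -x and -y sides.
- plate_corner (a point): The corner of the plate for the coupon: where the inner faces of the two fences would meet, on the plate's top. Axes as the plate's: the rear fence lies to +x, the side fence to +y, and the coupon's home to -x and -y of it.
- coupon: Loose flat steel coupon, 50 mm along its x, 60 mm along its y, 8 mm thick, about 0.19 kg, a bright band on top; origin at the centre of its underside. Starts flat on the plate, its centre 18 to 41 mm short of home in both x and y, up to 0.35 rad askew. Home: axes parallel to the plate's, +x face on the rear fence, +y face on the side fence, centre at x = +3, y = +10 mm of the plate.
- coupon_corner (a point): The coupon's own +x, +y corner on its underside; home, it meets plate_corner.
- clamp (a joint): Angle of the hold-down arm (steel, with a brass weight, about 0.3 kg), rad: 1.35 to 1.6 at the start (open, standing up), 1.75 at its back stop, 0 shut with the pad just on the coupon, -0.08 with nothing under the pad. The stiff hinge holds it open above about 1; below, its weight swings it shut. The knob needs 1 to 3 N. Shut, the pad presses the coupon with about 2 N.
- clamp_hinge (a point): Middle of the arm's hinge axis, which runs along the plate's y: at x = +60, y = +10 mm of the plate, 34 mm above the bench. The steel post with its back stop, 54 mm high, 40 mm wide, stands here behind the rear fence (x = +43 to +83 mm).
- clamp_knob (a point): Centre of the red ball knob, 20 mm across, on the end of the hold-down arm, free on both y sides and on top. At joint angle a it is at x = 60 - 90 cos a + 24 sin a, y = 10, z = 34 + 90 sin a + 24 cos a (mm, plate axes). Shut, it is 58 mm above the bench, 38 mm over the coupon's top. The brass weight, 32 mm across, ends 30 mm short of it along the arm.
- clamp_pad: Rubber pad on a small swivel under the hold-down arm, 16 mm across, 57 mm out from the hinge; origin at the swivel, 10 mm above its lower face. Shut, it stands over the middle of the coupon's home.
- mount_green: Bystander: loose green resin-mounted specimen, a short cylinder 31 mm across and 24 mm high, origin under its centre.
- mount_black: Bystander: loose black resin-mounted specimen, a short cylinder 31 mm across and 21 mm high, origin under its centre.
- indenter_brass: Bystander: loose brass-coloured cone-tipped indenter standing up, 16 mm across and 31 mm high, origin under its centre.
- etchant: Bystander: loose white bottle with a red cap, 48 mm across and 115 mm high, origin under its centre.
Things that resemble listed ones, but are neither listed nor needed, are in the scene too. What is shaped like the coupon but brown or turquoise is not meant.

How it is judged (in metres and radians):
On the way:
1. the coupon lies flush in the corner, against both fences, while the hold-down arm is still open (horizontal distance between coupon_corner and plate_corner below 0.002 m and angle between the x axis of coupon and the x axis of plate, either way round below 0.025 rad and value of joint clamp above 0.7 rad), for 0.2 s.
At the end, for the whole second after the job is handed in: The coupon lies flat on the plate and at rest, its corner within 2 mm of the corner of the fences and square to them within 0.025 rad, and the hold-down arm is shut (below 0.04 rad) with its pad pressing on the coupon by more than 0.8 N (horizontal distance between coupon_corner and plate_corner below 0.002 m and angle between the x axis of coupon and the x axis of plate, either way round below 0.025 rad and z of coupon in the frame of plate below 0.014 m and value of joint clamp below 0.04 rad and contact force between clamp_pad and coupon above 0.8 N and linear speed of coupon below 0.01 m/s); the robot touches nothing.
It fails at once if the coupon is lifted more than 8 mm off the plate or tipped by more than 0.25 rad (z of coupon in the frame of plate above 0.02 m or angle between coupon's own z axis and vertical above 0.25 rad).
It fails at once if a specimen, the indenter or the bottle is moved by more than 10 mm or knocked over (distance of any of mount_green, mount_black, indenter_brass, etchant from where it was at the start of the episode above 0.01 m or angle between any of indenter_brass, etchant's own z axis and vertical above 0.4 rad).
It also fails if it takes over 58 s, if anything falls off the work surface, if the arm or the gripper's body presses on something with over 40 N, if the wrist force passes 120 N, or if a joint passes its speed limit or range.

### The arm

A 6-joint arm with a two-finger parallel gripper is mounted at the origin on the work surface; the furniture and walls round the work are solid. World frame = base frame: x ahead of the robot, y to its left, z up, the work surface at z = 0. Lengths are in m, angles in degrees, forces in N, time in s.
With the tool pointing down it reaches from about 0.425 to 0.95 m from the base axis. Payload 3.5 kg.
Tool frame: the origin (TCP) lies midway between the tips of the shut fingers; the grasp point (between the pads) lies 19 mm behind it; z points along the fingers, y is the line along which they close (so a half turn about z gives the same grasp; the last joint's range is limited). The gripper opens to 85 mm and grips with 20 to 120 N. Pads are 22 mm wide; open, the fingers measure 114 mm over their backs; the gripper's body (76 mm by 85 mm) begins 54 mm behind the grasp point. The pads swing forward as they close: fully open they stand 13 mm farther back than shut.
Start: joints at [55.577, 16.404, 90.338, -0, 73.258, -8.594], TCP at [0.294, 0.608, 0.231] pointing down, gripper open.
Joint ranges: [-158.93, 158.93], [-51.34, 127.21], [12.03, 142.37], [-87.48, 267.48], [13.55, 161.25], [-162.69, 162.69]. Speed limits (degrees/s): [159.86, 159.86, 180, 180, 180, 180].

### API

Orientations are given as a 3x3 rotation matrix whose columns are the frame's x, y, z axes.
In Python, from cell import manip gives the robot as it stands. Calls block until the motion is done:
- manip.movep(position, orientation): joint-space move of the TCP to a pose.
- manip.move_linear(position, rot=None, velocity=0.15, force_limit=None): straight line of the TCP; rot=None keeps the orientation; velocity is the mean speed in m/s. With force_limit (N) it stops when the force on the tool has changed by that much, and returns True; else False.
- manip.set_joints(angles): joint-space move.
- manip.release() and manip.clamp(force=None): open the fingers fully, or close them until they stop; force is the grip in N (None keeps the last).
- manip.dwell(seconds).
- manip.solve_ik(position, orientation): joint angles nearest the present ones, or None.
- manip.snapshot(name): name is "side" or "top" or "wrist"; returns a dict with "color" (400x640x3 uint8, red, green, blue), "depth" (400x640 float32, m along the optical axis (not along the pixel's ray), 0 where there is no reading), "vfov" (degrees; the focal length in pixels is half the picture's height over the tangent of half this angle, whatever the lens; pixels are square), "cx", "cy" (the principal point, pixels), "T" (4x4, takes a point from camera to world coordinates). Camera axes: x right, y down, z forward; pixel columns grow to the right and rows downward; lengths in m; the calibration is good to about 2 mm. A picture is of the moment at which its call begins.
A pose or a line that the arm cannot do raises manip.IKError and nothing moves.
- manip.sign_off(): hands the job in; it is judged then, once.
Readings, each from a call of its own:
- manip.current_time_s(): time.
- manip.current_joint_pos(): joint angles.
- manip.current_joint_vel(): joint speeds.
- manip.current_tau(): joint torques, N m.
- manip.current_ee_pos(): TCP position.
- manip.current_ee_rot(): TCP orientation.
- manip.current_wrist_force(): force on the tool from outside, world axes, zero at the start.
- manip.current_wrist_torque(): the same for the moment, N m.
- manip.current_opening(): opening from 0.0 (shut) to 1.0 (fully open).
- manip.current_gripper_force(): force on a finger pad.
Only numpy, scipy, OpenCV 4.12 (cv2) and the standard library are available. Lean on these libraries where they do the work, as an engineer would, in place of code of your own. Each camera call takes 0.05 s, during which the arm holds its last target. There are 200 camera calls.

## Working session

There is one attempt and no reset: what is moved stays moved. The work goes in short steps, each a Python script; the robot and the scene stay as the last script left them, time stands still between calls to the robot, and variables do not carry over. Pictures are saved under pics/ and viewed, at most 10 in all, crops included, and the job is handed in when it is done.

```bash
mkdir -p pics; python3 - <<'E'
from cell import manip
import cv2,numpy as np
for n in("top","side"):
    s=manip.snapshot(n); np.savez(f"pics/{n}0.npz",**s); cv2.imwrite(f"pics/{n}0.png",s["color"][:,:,::-1]); print(n,s["vfov"],s["cx"],s["cy"],s["T"].round(3).tolist())
E
```

```text
top 52.44630531592445 319.9949760302612 195.0509584681197 [[0.018, -0.981, 0.191, 0.368], [-0.999, -0.023, -0.024, 0.175], [0.028, -0.19, -0.981, 1.038], [0.0, 0.0, 0.0, 1.0]]
side 54.965876531269636 327.5048522798583 195.01729845762975 [[0.875, -0.276, 0.397, 0.204], [-0.484, -0.487, 0.727, -0.446], [-0.007, -0.829, -0.56, 0.54], [0.0, 0.0, 0.0, 1.0]]
```

View pics/top0.png

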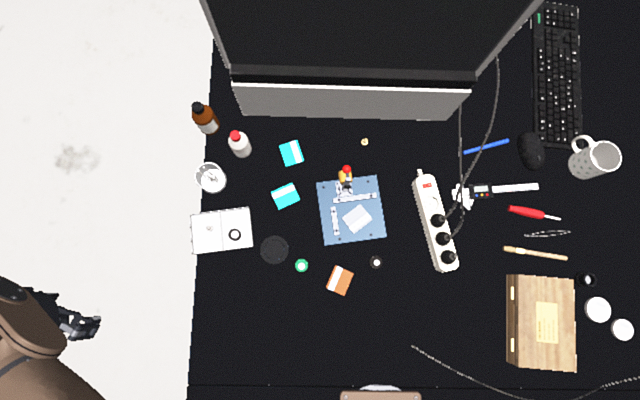

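View pics/side0.png

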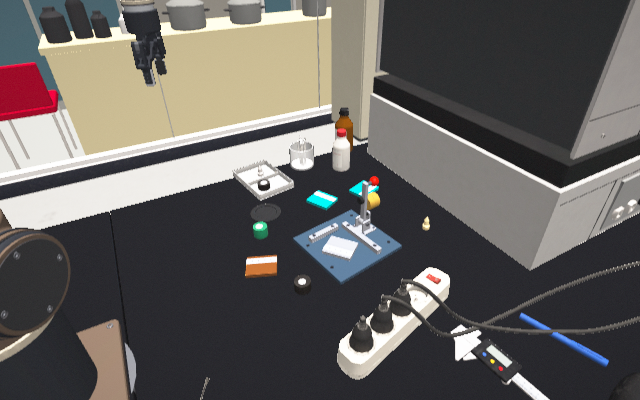

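The plate is at about (351,210) in the top view, with its rear fence up (+x) and side fence left (+y). The coupon is at (357,219) and the open arm with its red knob at (346,172). The bystanders are the green mount (301,265), black mount (376,262), indenter (364,142) and bottle (239,145). Next is a rough plate fit, then a closer look with the wrist camera.

```bash
cat > h.py <<'E'
import numpy as np,cv2
def rays(s,uv):
    f=200/np.tan(np.radians(s["vfov"])/2); uv=np.atleast_2d(uv).astype(float)
    d=np.c_[(uv[:,0]-s["cx"])/f,(uv[:,1]-s["cy"])/f,np.ones(len(uv))]
    return d@s["T"][:3,:3].T, s["T"][:3,3]
def at_z(s,uv,z):
    d,o=rays(s,uv); return (o+d*((z-o[2])/d[:,2])[:,None])[:,:2]
def proj(s,P):
    f=200/np.tan(np.radians(s["vfov"])/2); P=np.atleast_2d(P)
    c=(P-s["T"][:3,3])@s["T"][:3,:3]; return np.c_[c[:,0]/c[:,2]*f+s["cx"],c[:,1]/c[:,2]*f+s["cy"]]
def blue(s):
    r,g,b=[s["color"][:,:,i].astype(int) for i in range(3)]
    m=((b>r+25)&(b<r*3+20)&(b>g+10)&(b>60)).astype(np.uint8)
    n,l,st,_=cv2.connectedComponentsWithStats(cv2.morphologyEx(m,cv2.MORPH_CLOSE,np.ones((3,3))))
    return (l==1+np.argmax(st[1:,4]))
def down(yaw): # tool y axis along direction yaw (rad)
    c,s=np.cos(yaw),np.sin(yaw); y=np.array([c,s,0]); z=np.array([0,0,-1.]); return np.c_[np.cross(y,z),y,z]
E
python3 - <<'E'
from h import *
s=dict(np.load("pics/top0.npz")); v,u=np.nonzero(blue(s)); P=at_z(s,np.c_[u,v],.012)
r=cv2.minAreaRect((P*1000).astype(np.float32)); print(len(u),r,cv2.boxPoints(r))
for n,uv,z in(("green",(301,265),.024),("black",(376,262),.021),("ind",(364,142),.015),("bottle",(239,145),.06),("coupon",(357,219),.02)): print(n,at_z(s,uv,z).round(3))
from cell import manip
print(manip.current_ee_rot().round(2).tolist())
w=manip.snapshot("wrist"); print(w["vfov"],(np.linalg.inv(np.r_[np.c_[manip.current_ee_rot(),manip.current_ee_pos()],[[0,0,0,1]]])@w["T"]).round(3))
D=s["depth"]; d=np.array([at_z(s,(350,150),0)])
for uv in((350,115),(350,100),(350,80)): 
    dd,o=rays(s,uv); print(uv,(o+dd[0]*D[uv[1],uv[0]]).round(3))
E
```

```text
2893 ((533.068603515625, 70.73472595214844), (165.70132446289062, 161.5972137451172), 9.049840927124023) [[438.54016   137.49567  ]
 [463.95837   -22.089968 ]
 [627.59705     3.9737854]
 [602.17883   163.55942  ]]
green [[0.389 0.194]]
black [[0.4   0.008]]
ind [[0.713 0.036]]
bottle [[0.681 0.356]]
coupon [[0.507 0.055]]
[[-0.9, 0.44, -0.0], [0.44, 0.9, -0.0], [0.0, -0.0, -1.0]]
70.89800295852493 [[ 0.    -0.965 -0.263  0.066]
 [ 1.    -0.     0.001  0.001]
 [-0.001 -0.263  0.965 -0.141]
 [ 0.     0.     0.     1.   ]]
(350, 115) [0.773 0.077 0.049]
(350, 100) [0.772 0.086 0.142]
(350, 80) [0.778 0.095 0.232]
```

```bash
python3 - <<'E'
from h import *
from cell import manip
yaw=np.radians(9.05); R=down(yaw+np.pi/2)
manip.clamp(20)
manip.movep([.57,.075,.24],R)
s=manip.snapshot("wrist"); np.savez("pics/w1.npz",**s); cv2.imwrite("pics/w1.png",s["color"][:,:,::-1])
print(manip.current_time_s(),manip.current_joint_pos(),manip.current_opening())
E
```

```text
3.1167 [-2.54258162e+00  3.45778873e+00  1.04189403e+02  7.95364448e-03
  7.23523384e+01 -1.01652827e+02] 0.00017863441395467243
```

View pics/w1.png

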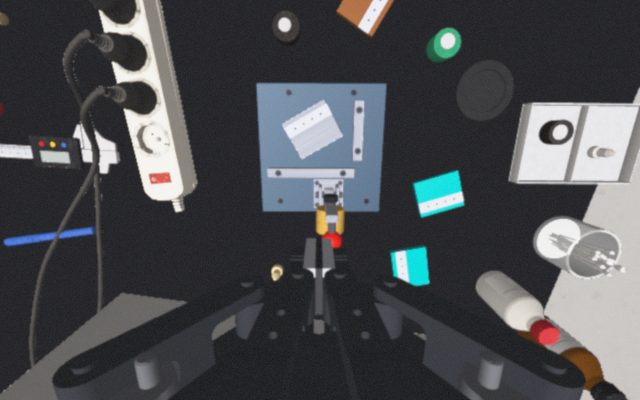

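The wrist view shows the plate at (257–385, 83–212), the coupon at (313,129), the side fence at (358,130), the rear fence at (311,173) and the knob at (333,240). I'll fit the plate and coupon from this image.

```bash
python3 - <<'E'
from h import *
s=dict(np.load("pics/w1.npz")); v,u=np.nonzero(blue(s)); P=at_z(s,np.c_[u,v],.012)*1000
r=cv2.minAreaRect(P.astype(np.float32)); print(r)
yaw=np.radians(r[2] if r[2]<45 else r[2]-90); A=np.array([[np.cos(yaw),-np.sin(yaw)],[np.sin(yaw),np.cos(yaw)]])
O=np.array(r[0])-A@[7,0]; print("plate",O,yaw)
c=s["color"].astype(int); g=(c.min(2)>110)&(c.max(2)-c.min(2)<45)
v,u=np.nonzero(g); Q=(at_z(s,np.c_[u,v],.020)*1000-O)@A
k=(Q[:,0]>-74)&(Q[:,0]<24)&(Q[:,1]<36)&(Q[:,1]>-79); m=np.zeros((400,640),np.uint8); m[v[k],u[k]]=1
n,l,st,_=cv2.connectedComponentsWithStats(cv2.morphologyEx(m,cv2.MORPH_CLOSE,np.ones((3,3)))); i=1+np.argmax(st[1:,4]); print(st[1:,4])
v,u=np.nonzero(l==i); q=((at_z(s,np.c_[u,v],.020)*1000-O)@A).astype(np.float32); r=cv2.minAreaRect(q); print("coupon",r,cv2.boxPoints(r).round(1).tolist(), q.mean(0))
# rear fence / side fence check (top z=.024)
v,u=np.nonzero(g); Q=(at_z(s,np.c_[u,v],.024)*1000-O)@A
a=Q[(Q[:,0]>22)&(Q[:,0]<46)&(abs(Q[:,1]+40)<25)]; b=Q[(Q[:,1]>32)&(Q[:,1]<60)&(abs(Q[:,0]+20)<15)]
print(np.percentile(a[:,0],[2,50,98]),np.percentile(b[:,1],[2,50,98]))
E
```

```text
((531.7921752929688, 72.81341552734375), (163.62936401367188, 160.35020446777344), 8.997325897216797)
plate [524.87830581  71.71869695] 0.157032960781386
[  11    1    1    1    1    1   25    1    3    1    1 2231    1    2
    4    1    1    1    7    2    6    1    4    1]
coupon ((-18.49756622314453, -10.336807250976562), (54.694053649902344, 63.46239471435547), 28.838552474975586) [[-57.79999923706055, 4.300000190734863], [-27.100000381469727, -51.29999923706055], [20.799999237060547, -24.899999618530273], [-9.800000190734863, 30.600000381469727]] [-19.381826 -10.447269]
[25.66698693 34.55325273 41.07219342] [38.09412562 45.59383978 52.94140923]
```

```bash
cat >> h.py <<'E'
YAW=.157; A=np.array([[np.cos(YAW),-np.sin(YAW)],[np.sin(YAW),np.cos(YAW)]]); O=np.array([.5249,.0717])
R=down(YAW+np.pi/2)
def W(x,y,z): return np.r_[O+A@[x/1000,y/1000],z/1000]
def pl(p): return (A.T@(np.array(p[:2])-O)*1000).round(1)
E
python3 - <<'E'
from h import *
from cell import manip as m
m.movep(W(-24,-74,60),R); m.move_linear(W(-24,-74,14.5))
print(m.current_wrist_force())
print(m.move_linear(W(-24,0,14.5),velocity=.03,force_limit=5),pl(m.current_ee_pos()),m.current_wrist_force(),m.current_time_s())
s=m.snapshot("wrist"); cv2.imwrite("pics/w2.png",s["color"][:,:,::-1])
E
```

```text
[0.84384316 0.19476427 0.6596274 ]
True [-24.3 -41.6] [ 0.15470626 -2.75842799  2.07024114] 5.6583
```

View pics/w2.png

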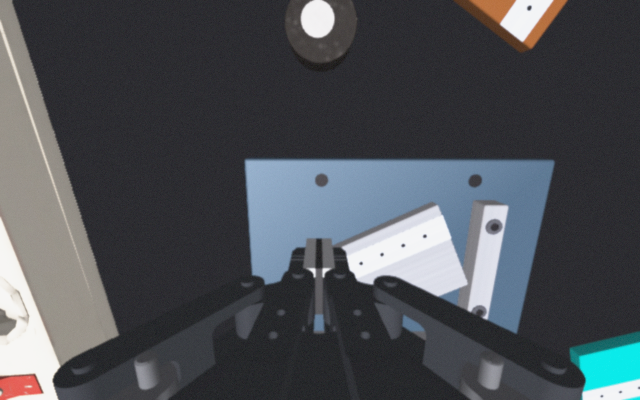

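The coupon is still about 24° askew and its +x+y corner touches the side fence near (466,285). The +y push looks wedged. Next I'll push +x on the -x face near its +y end, at (435,205), which also turns it square.

```bash
python3 - <<'E'
from h import *
from cell import manip as m
m.move_linear(W(-26,-60,14.5)); m.move_linear(W(-26,-60,40))
m.movep(W(-78,14,40),R); m.move_linear(W(-78,14,14.5))
print(m.move_linear(W(-28,14,14.5),velocity=.03,force_limit=5),pl(m.current_ee_pos()),m.current_wrist_force(),m.current_time_s())
s=m.snapshot("wrist"); cv2.imwrite("pics/w3a.png",s["color"][:,:,::-1])
m.move_linear(W(-78,14,14.5)); m.move_linear(W(-78,14,40))
s=m.snapshot("top"); np.savez("pics/t3.npz",**s)
s=m.snapshot("side"); np.savez("pics/s3.npz",**s); cv2.imwrite("pics/s3.png",cv2.resize(s["color"][170:300,270:430,::-1],None,fx=4,fy=4))
print(m.current_time_s())
E
```

```text
True [-47.   14.6] [-0.70783963  0.69662446 -0.06562743] 8.125
8.9417
```

View pics/s3.png

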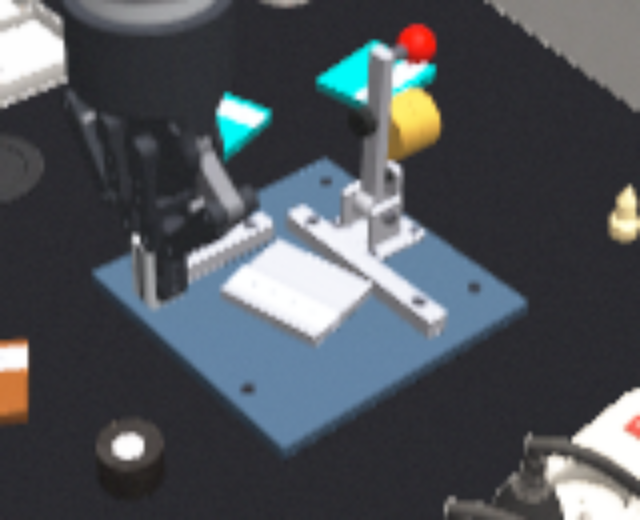

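Here the coupon is at (297,290). Its +x-y corner at (372,290) is near the rear fence, and it's still askew and clear of the side fence. I'll repeat the +x push with a higher limit, then push +y again.

```bash
python3 - <<'E'
from h import *
from cell import manip as m
m.move_linear(W(-78,14,14.5))
m.move_linear(W(-50,14,14.5),velocity=.1)
print(m.move_linear(W(-28,14,14.5),velocity=.02,force_limit=12),pl(m.current_ee_pos()),m.current_wrist_force(),m.current_time_s())
m.move_linear(W(-78,14,14.5)); m.move_linear(W(-78,0,40))
s=m.snapshot("side"); np.savez("pics/s4.npz",**s); cv2.imwrite("pics/s4.png",cv2.resize(s["color"][170:300,270:430,::-1],None,fx=4,fy=4))
print(m.current_time_s())
E
```

```text
True [-34.5  14.4] [-0.3110277  -0.3265462   0.17707148] 10.5583
11.375
```

View pics/s4.png

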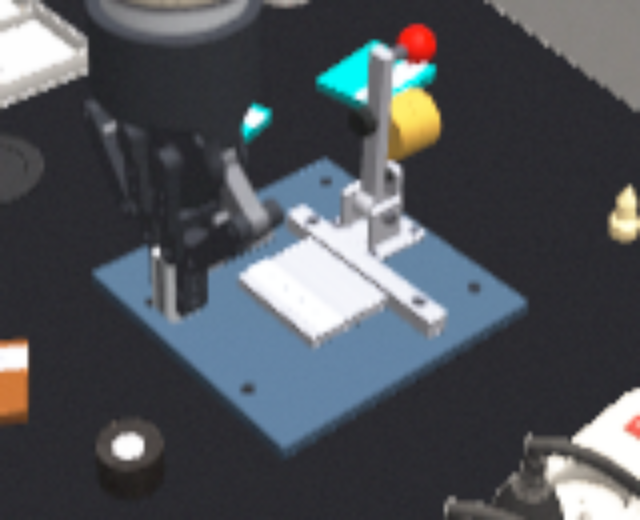

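The coupon now lies square on the rear fence. Next I'll slide it +y to the side fence, keeping the tool back from the standing arm, then push +x and +y once more.

```bash
python3 - <<'E'
from h import *
from cell import manip as m
def py(y0,F):
    m.movep(W(-8,y0-12,40),R); m.move_linear(W(-8,y0-12,14.5)); m.move_linear(W(-8,y0,14.5),velocity=.1)
    print("y",m.move_linear(W(-8,-20,14.5),velocity=.025,force_limit=F),pl(m.current_ee_pos()),m.current_time_s())
    e=pl(m.current_ee_pos())[1]; m.move_linear(W(-8,e-10,14.5)); m.move_linear(W(-8,e-10,40)); return e
def px(F):
    m.movep(W(-55,14,40),R); m.move_linear(W(-55,14,14.5)); m.move_linear(W(-40,14,14.5),velocity=.1)
    print("x",m.move_linear(W(-25,14,14.5),velocity=.02,force_limit=F),pl(m.current_ee_pos()),m.current_time_s())
    m.move_linear(W(-45,14,14.5)); m.move_linear(W(-45,14,40))
m.movep(W(-60,-60,45),R)
e=py(-62,12); px(12); e=py(e-5,12)
m.movep(W(45,-20,240),R)
s=m.snapshot("wrist"); np.savez("pics/w5.npz",**s)
c=s["color"]; x,y=proj(s,np.r_[W(10,10,20)])[0].astype(int); cv2.imwrite("pics/w5.png",cv2.resize(c[max(0,y-75):y+75,max(0,x-90):x+90,::-1],None,fx=4,fy=4,interpolation=cv2.INTER_CUBIC)); print(x,y)
print(m.current_time_s())
E
```

```text
y True [ -8. -27.] 13.9833
x True [-34.4  14.3] 16.0583
y True [ -7.9 -26.9] 17.95
341 155
19.4083
```

View pics/w5.png

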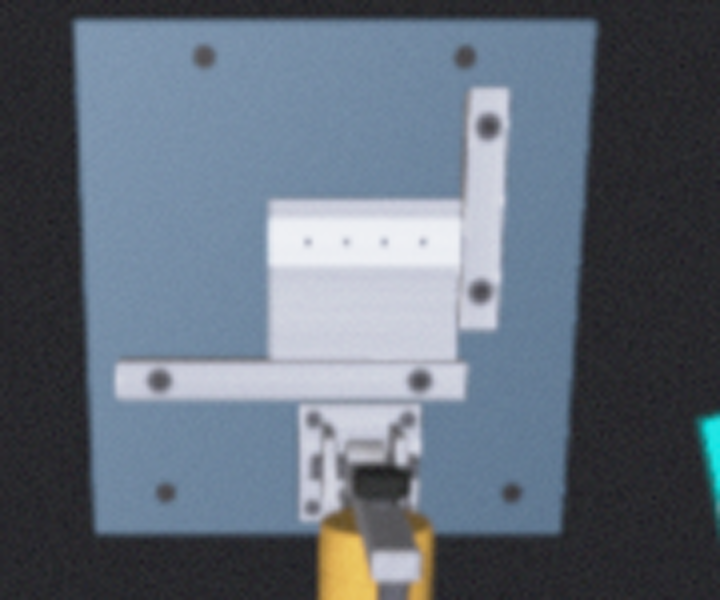

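The coupon lies flush on both fences, at (268–462, 200–360) in the crop. Next I'll find the knob angle.

```bash
python3 - <<'E'
from h import *
from scipy.optimize import minimize_scalar
def K(a): return W(60-90*np.cos(a)+24*np.sin(a),10,34+90*np.sin(a)+24*np.cos(a))
for f in("s4","top0","w1"):
    s=dict(np.load(f"pics/{f}.npz")); c=s["color"].astype(int); m=((c[:,:,0]>120)&(c[:,:,1]<60)&(c[:,:,2]<60)).astype(np.uint8)
    n,l,st,ce=cv2.connectedComponentsWithStats(m); p=proj(s,K(1.5))[0]
    i=min((i for i in range(1,n) if st[i,4]>8),key=lambda i:np.hypot(*(ce[i]-p)))
    r=minimize_scalar(lambda a:np.hypot(*(proj(s,K(a))[0]-ce[i])),bounds=(1.2,1.76),method="bounded"); print(f,ce[i],p,r.x,r.fun,K(r.x))
E
```

```text
s4 [374.17741935 180.17741935] [371.02111032 181.11311191] 1.6009582051293145 0.39065658372379336 [0.6089733  0.09513356 0.12323529]
top0 [345.61290323 168.16129032] [345.72990643 172.68303891] 1.6256829840265206 0.7433946048104441 [0.61114421 0.09547722 0.12254785]
w1 [334.03289474 238.875     ] [331.38943508 233.07205683] 1.5722008682297535 2.8057449151286304 [0.60642814 0.09473066 0.1239662 ]
```

```bash
python3 - <<'E'
from h import *
from cell import manip as m
def K(a,dz): return W(60-90*np.cos(a)+24*np.sin(a),10,34+90*np.sin(a)+24*np.cos(a)+dz)
m.release(); m.movep(K(1.6,80),R); m.move_linear(K(1.6,-14),velocity=.1,force_limit=10)
m.clamp(20); print(m.current_opening(),m.current_gripper_force(),m.current_wrist_force(),m.current_time_s())
for a in np.linspace(1.6,.02,12)[1:]:
    m.move_linear(K(a,-14),velocity=.07)
    f=m.current_wrist_force(); print(round(a,2),f.round(1),round(m.current_opening(),3))
    if np.linalg.norm(f)>40: break
print(m.current_time_s())
s=m.snapshot("side"); np.savez("pics/s6.npz",**s); cv2.imwrite("pics/s6.png",cv2.resize(s["color"][150:300,250:430,::-1],None,fx=4,fy=4))
E
```

```text
0.21362939793100394 19.507872462272644 [ 0.82270058 -1.97508343  0.34458624] 22.2667
1.46 [ 1.3 -2.9  0.8] 0.215
1.31 [ 1.  -3.7  0.5] 0.215
1.17 [ 0.5 -5.   1.9] 0.209
1.03 [ 0.5 -5.   2.4] 0.21
0.88 [-0.1 -6.3  3.3] 0.212
0.74 [-1.6 -6.1  3.1] 0.212
0.59 [-1.4 -6.3  1. ] 0.21
0.45 [ 0.8 -6.9 -0.3] 0.215
0.31 [ 0.8 -6.8 -1.8] 0.212
0.16 [ 2.  -7.  -1.7] 0.218
0.02 [ 2.3 -6.6 -1.3] 0.208
26.025
```

View pics/s6.png

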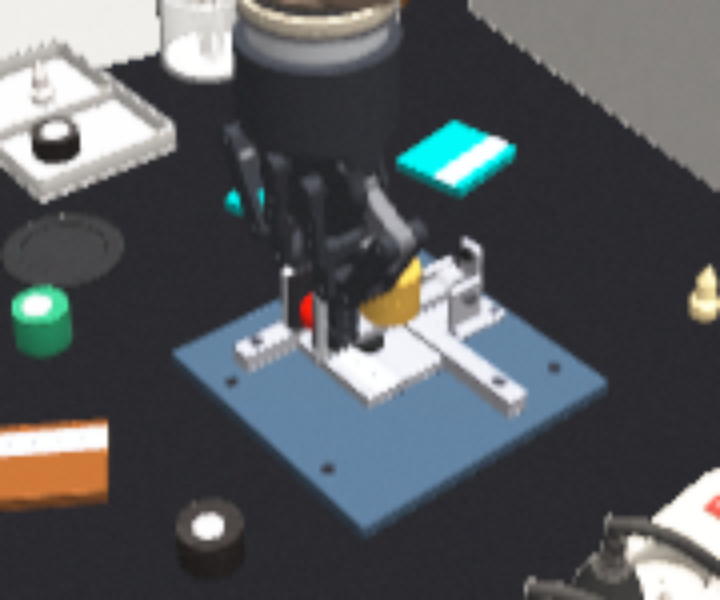

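The arm is down in the grip, the pad is over the coupon at (370,343), and the coupon is still in its corner. I'll release, back off and check.

```bash
python3 - <<'E'
from h import *
from cell import manip as m
m.release(); p=m.current_ee_pos(); m.move_linear(p+[0,0,.11],velocity=.12)
m.movep(W(45,-50,240),R); m.dwell(.2)
s=m.snapshot("wrist"); a=proj(s,W(5,10,20))[0].astype(int)
t=m.snapshot("side")
def crop(s,x,y): return cv2.resize(s["color"][max(0,y-62):max(0,y-62)+125,max(0,x-75):max(0,x-75)+150,::-1],(400,333),interpolation=cv2.INTER_CUBIC)
b=proj(t,W(5,10,20))[0].astype(int); cv2.imwrite("pics/f.png",np.hstack([crop(s,*a),crop(t,*b)]))
np.savez("pics/w7.npz",**s); print(m.current_time_s(),a,b)
E
```

```text
28.675 [364 151] [342 235]
```

View pics/f.png

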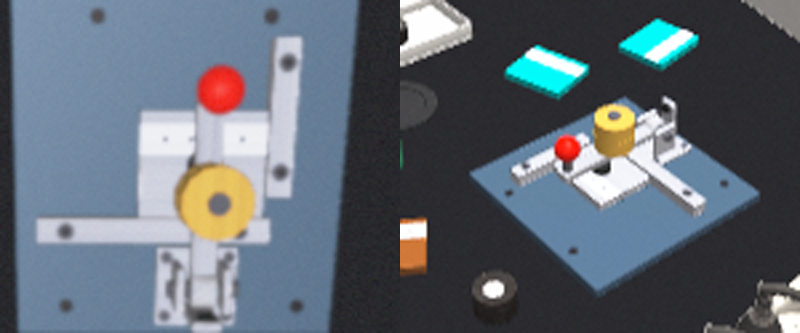

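The arm is shut with its pad on the coupon. I'll compare the coupon's free edges before and after clamping.

```bash
python3 - <<'E'
from h import *
for f in("w5","w7"):
    s=dict(np.load(f"pics/{f}.npz")); g=s["color"].astype(np.float32)
    sat=cv2.GaussianBlur(g[:,:,2]-g[:,:,0],(3,3),0)
    def edge(fix,axis,lo,hi,z=20):
        t=np.arange(lo,hi,.1); P=np.array([W(*( (v,fix) if axis==0 else (fix,v)),z) for v in t]); uv=proj(s,P).astype(np.float32)
        v=cv2.remap(sat,uv[:,:1],uv[:,1:],cv2.INTER_LINEAR)[:,0]; return t[np.argmax(abs(np.gradient(v)))]
    print(f,"-y edge",[round(edge(x,1,-28,-12),1) for x in(-18,-14,-10,-5,0,5,10,15,18)],"-x edge",[round(edge(y,0,-32,-14),1) for y in(-15,-11,-7,-3,20,24,28,32)])
    def prof(x): 
        t=np.arange(33,46,1.); uv=proj(s,[W(x,v,20) for v in t]).astype(np.float32); return cv2.remap(sat,uv[:,:1],uv[:,1:],cv2.INTER_LINEAR)[:,0].round().astype(int).tolist()
    print(prof(-15),prof(-5))
E
```

```text
w5 -y edge [np.float64(-20.4), np.float64(-20.6), np.float64(-20.1), np.float64(-20.3), np.float64(-20.5), np.float64(-20.7), np.float64(-19.8), np.float64(-20.0), np.float64(-20.2)] -x edge [np.float64(-23.0), np.float64(-23.0), np.float64(-23.0), np.float64(-23.0), np.float64(-23.0), np.float64(-23.0), np.float64(-22.0), np.float64(-21.6)]
[9, 9, 9, 9, 9, 10, 11, 12, 12, 13, 14, 15, 15] [7, 7, 7, 7, 7, 8, 10, 13, 15, 16, 16, 16, 16]
w7 -y edge [np.float64(-20.8), np.float64(-21.1), np.float64(-20.9), np.float64(-20.6), np.float64(-20.1), np.float64(-22.0), np.float64(-20.4), np.float64(-21.8), np.float64(-21.8)] -x edge [np.float64(-21.7), np.float64(-22.3), np.float64(-22.3), np.float64(-21.9), np.float64(-21.4), np.float64(-23.3), np.float64(-26.9), np.float64(-21.9)]
[10, 10, 10, 10, 10, 10, 11, 12, 13, 15, 16, 16, 16] [7, 7, 7, 7, 7, 8, 10, 12, 13, 14, 14, 15, 15]
```

```bash
python3 -c "
from cell import manip as m
print(m.sign_off(),m.current_time_s())"
```

```text
the job is handed in; nothing more can be done
the job is handed in; nothing more can be done
```

I've handed the job in at about 29 s with no verdict returned; the last pictures show the coupon flush against both fences (free edges within about 1 mm of home) and the hold-down arm shut with its pad on the coupon, though I did not measure the pad force or the bystanders' final positions.

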